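Trial-fit a wheel-bearing kit on the sample stub axle

ROBOT

A 6-joint arm with a two-finger parallel gripper is mounted at the origin on the work surface. World frame = base frame: x ahead of the robot, y to its left, z up, the work surface at z = 0. Lengths are in mm, angles in rad, forces in N, time in s.
With the tool pointing down it reaches from about 350 to 775 mm from the base axis. Payload 7.3 kg.
Tool frame: the origin (TCP) lies at the very end of the fingers, on their centre line; the grasp point (between the pads) lies behind it (bot.grip_point_offset is the z of the grasp point in the tool frame, in mm); z points along the fingers, y is the line along which they close (so a half turn about z gives the same grasp; the last joint's range is limited). The gripper opens to 92 mm and grips with 3 to 60 N. Pads are 19 mm wide; open, the fingers measure 130 mm over their backs; the gripper's body (75 mm by 190 mm) begins 47 mm behind the grasp point.
Start: joints at [-1.352, 0.342, 1.524, -0, 1.275, -0.146], TCP at [187.323, -490.464, 226.741] pointing down, gripper open.
Joint ranges: [-2.53, 2.53], [-0.77, 2.02], [0.04, 2.7], [-1, 4.14], [0.28, 2.66], [-3.11, 3.11]. Speed limits (rad/s): [2.57, 2.57, 3.14, 3.14, 3.14, 3.14].

INTERFACE

Orientations are given as [roll, pitch, yaw] about the fixed x, y, z axes, in that order (R = Rz(yaw) Ry(pitch) Rx(roll)).
In Python, from plant import bot gives the robot as it stands. The module is installed in compiled form; this text tells all that it offers.
- The arm moves only by the shell command python3 -m crank 'ROWS'. ROWS is JSON, a list that holds one entry, the list of rows, each a list of 5 numbers: the opening, from 0 (shut) to 1 (fully open), then the shift along the tool's x, y, z in cm, then the turn about the tool's z in degrees. In form: [[[claw, x, y, z, turn], ...]]. A call has exactly 10 rows; each row is the pose to reach, as a shift and turn from the pose commanded when the call began, along the tool's axes at that moment; what a row does not reach only later rows make up. A row lasts 1/10 s, in which the tool goes at most 50 mm and 8.59 degrees, less where a joint would pass 70% of its speed; a pose out of reach is approached as far as the arm can. A call with a gripper value outside its range is refused whole. The fingers move at their own pace and stop on an object; the grip force is fixed at half the most. Time passes only in rows, so rows that repeat a pose let the fingers close, or fill a call up. It gives the time, the measured TCP pose, the force, the opening and the grip force at its end, in the units of the state.
- bot.get_obs(): the state, without advancing time (a new reading comes with each control period).
- bot.capture(name): name is "scene" or "top"; returns (picture, depth): 420x560x3 uint8, red, green, blue; 420x560 float32, mm along the optical axis (not along the pixel's ray), 0 where there is no reading.
- bot.calibration(name): a dict with "vertical_fov" (degrees; the focal length in pixels is half the picture's height over the tangent of half this angle, whatever the lens; pixels are square), "cx", "cy" (the principal point, pixels), "rvec" (rotation vector, rad) and "tvec" (3), from world to camera coordinates, as OpenCV has them. Camera axes: x right, y down, z forward; pixel columns grow to the right and rows downward; lengths in mm; the calibration is good to about 2 mm. A picture is of the moment at which its call begins. calibration takes no time and is no camera call.
- bot.close_job(): hands the job in; it is judged then, once.
The state is a dict: "time": time; "joint_positions": joint angles; "dq": joint speeds; "tau": joint torques, N m; "tool_pos": TCP position; "tcp_rot": TCP orientation; "contact_force": force on the tool from outside, world axes, zero at the start; "moment": the same for the moment, N m; "grip_width": finger opening in mm; "finger_force": force on a finger pad.
Only numpy, scipy, OpenCV 4.12 (cv2) and the standard library are available. Lean on these libraries where they do the work, as an engineer would, in place of code of your own. Each camera call takes 0.05 s, during which the arm holds its last target. There are 200 camera calls.

TASK

Trial-fit the wheel-bearing kit on the silver (galvanised) sample stub axle, not the black one, in fitting order: first the orange oil seal, then the large bearing, then the small bearing and last the yellow washer. Each keeps the face up that is up now; lower it over the spindle fully home in your grip rather than letting it drop, and leave all four seated and released.

Things in the scene. Friction and masses are not known exactly. Their poses are not given: they have to be found in the camera images.
- axle_silver: target, fixed: upright stub axle, silver 94 mm flange on a 110 mm wooden block. Origin: spindle axis at counter height, z up. Heights in mm (d = diameter): bolt heads 39; d54 collar top 44 = seal's seat; d42 to 53 = large bearing's seat; d35 to 64; taper to d27 at 70 = small bearing's seat; d22 to 82; thread d20 to the chamfered tip at 101. The washer's home is on the small bearing, 84.
- axle_black: not a target, fixed: sample of the next larger size, same wooden block but black flange and collar; thicker spindle (43 to 50 mm diameter low down, thread 28 mm), 105 mm high over all. The kit does not fit it. Origin: spindle axis at counter height, z up.
- seal: orange rubber oil seal with a black lip, lying flat: ring of 60 mm outer and 45 mm bore diameter, 8 mm high. Origin: centre of its underside, z up.
- bearing_large: large taper roller bearing, steel with a brass-coloured cage, lying flat: ring of 59 mm outer and 37 mm bore diameter, 15 mm high, about 0.18 kg. Origin: centre of its underside, z up. It already lies the right way up.
- bearing_small: small taper roller bearing, steel with a black cage, lying flat: ring of 45 mm outer and 24 mm bore diameter, 14 mm high, about 0.11 kg. Origin: centre of its underside, z up. It already lies the right way up.
- washer: plain yellow (zinc-passivated) thrust washer, lying flat: 40 mm outer and 22.5 mm bore diameter, 5 mm thick. Origin: centre of its underside, z up.
Things that resemble listed ones, but are neither listed nor needed, are in the scene too. Leave any purple or turquoise look-alike of the bearing_large alone.

How it is judged (in metres and radians):
On the way, in this order (a step that is already met when the one before it is completed fails the run):
1. the oil seal is fully home on the silver axle, upright (horizontal distance between seal and axle_silver below 0.004 m and z of seal in the frame of axle_silver below 0.047 m and angle between seal's own z axis and vertical below 0.1 rad), for 0.2 s.
2. the large bearing is fully home on the silver axle, upright (horizontal distance between bearing_large and axle_silver below 0.004 m and z of bearing_large in the frame of axle_silver below 0.056 m and angle between bearing_large's own z axis and vertical below 0.1 rad), for 0.2 s.
3. the small bearing is fully home on the silver axle, upright (horizontal distance between bearing_small and axle_silver below 0.004 m and z of bearing_small in the frame of axle_silver below 0.073 m and angle between bearing_small's own z axis and vertical below 0.1 rad), for 0.2 s.
4. the washer is fully home on the silver axle, upright (horizontal distance between washer and axle_silver below 0.004 m and z of washer in the frame of axle_silver below 0.087 m and angle between washer's own z axis and vertical below 0.1 rad), for 0.2 s.
At the end, for the whole second after the job is handed in: All four parts are on the silver axle at rest, released and the way up they started: each centred on the spindle within 4 mm, its underside no more than 3 mm above its home height (seal 44, large bearing 53, small bearing 70, washer 84 mm above the counter), tilted less than 0.1 rad (all of step 1 and all of step 2 and all of step 3 and all of step 4 and linear speed of each of seal, bearing_large, bearing_small, washer below 0.02 m/s); the robot touches nothing.
It fails at once if the oil seal is dropped: it moves faster than 0.6 m/s (a fall of about 18 mm) with no finger on it (linear speed of seal above 0.6 m/s and contact force between the fingers and seal below 0.05 N).
It fails at once if the large bearing is dropped: it moves faster than 0.6 m/s (a fall of about 18 mm) with no finger on it (linear speed of bearing_large above 0.6 m/s and contact force between the fingers and bearing_large below 0.05 N).
It fails at once if the small bearing is dropped: it moves faster than 0.6 m/s (a fall of about 18 mm) with no finger on it (linear speed of bearing_small above 0.6 m/s and contact force between the fingers and bearing_small below 0.05 N).
It fails at once if the washer is dropped: it moves faster than 0.6 m/s (a fall of about 18 mm) with no finger on it (linear speed of washer above 0.6 m/s and contact force between the fingers and washer below 0.05 N).
It also fails if it takes over 125 s, if anything falls off the work surface, if the arm or the gripper's body presses on something with over 40 N, if the wrist force passes 120 N, or if a joint passes its speed limit or range.

## Working session

There is one attempt and no reset: what is moved stays moved. The work goes in short steps, Python scripts to look and compute and a shell command to move; the robot and the scene stay as the last step left them, time stands still between calls to the robot, and variables do not carry over. Pictures are saved under pics/ and viewed, at most 14 in all, crops included, and the job is handed in when it is done.

```bash
mkdir -p pics
cat > h.py <<'E'
import numpy as np, cv2
from plant import bot
def cap(n,fn=None):
    p,d=bot.capture(n)
    if fn: cv2.imwrite('pics/'+fn,p[:,:,::-1])
    return p,d
def cal(n):
    c=bot.calibration(n); f=210/np.tan(np.radians(c['vertical_fov'])/2)
    R=cv2.Rodrigues(np.array(c['rvec'],float))[0]; return f,c['cx'],c['cy'],R,np.array(c['tvec'],float).ravel()
def ray(n,u,v,z):
    f,cx,cy,R,t=cal(n); d=R.T@np.array([(u-cx)/f,(v-cy)/f,1]); o=-R.T@t
    return o+d*(z-o[2])/d[2]
def cloud(n,d):
    f,cx,cy,R,t=cal(n); v,u=np.mgrid[:420,:560]
    P=np.stack([(u-cx)/f*d,(v-cy)/f*d,d],-1); return (P-t)@R
def proj(n,P):
    f,cx,cy,R,t=cal(n); q=R@np.array(P,float)+t; return f*q[0]/q[2]+cx,f*q[1]/q[2]+cy
E
python3 - <<'E'
from h import *
for n in('top','scene'):
    cap(n,n+'0.png'); print(n,bot.calibration(n)); f,cx,cy,R,t=cal(n); print(-R.T@t)
print(bot.get_obs(),bot.grip_point_offset)
E
```

```text
top {'vertical_fov': 57.9807330095644, 'cx': 282.18186499353646, 'cy': 205.6483843088562, 'rvec': array([ 2.12115334, -2.1788107 ,  0.13041649]), 'tvec': array([ 67.75271533, 502.78076339, 804.64952045])}
[395.83988713  48.39996668 863.60176251]
scene {'vertical_fov': 42.47785202998883, 'cx': 277.0631909891291, 'cy': 212.0002589124271, 'rvec': array([ 1.00741329,  2.59293049, -0.8572791 ]), 'tvec': array([ 331.14781856, -283.21471314, 1588.41975712])}
[1040.42719168  640.67490804 1104.53324863]
{'time': 0.1, 'joint_positions': array([-1.35199845e+00,  3.42646796e-01,  1.52492359e+00, -1.82819315e-06,
        1.27540287e+00, -1.46026517e-01]), 'dq': array([-0.00064197,  0.00057999, -0.00217019,  0.00029325, -0.0020647 ,
       -0.00044825]), 'tau': array([ 1.60264401e-03, -4.32004130e+01, -2.44694245e+01,  7.18266447e-02,
        5.25573897e-02, -6.37243056e-05]), 'tool_pos': array([ 187.23934729, -490.08453623,  226.11697301]), 'tcp_rot': array([-3.14022649e+00, -1.99159546e-04,  3.64824794e-01]), 'contact_force': array([-0.80253957, -0.27029158, -0.62241296]), 'moment': array([-0.0345989 ,  0.02463733, -0.02274407]), 'finger_force': 0.0, 'grip_width': 91.85608779421922} -18.8
```

View pics/top0.png

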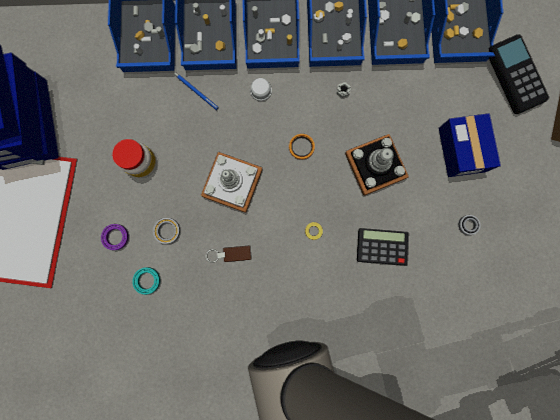

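View pics/scene0.png

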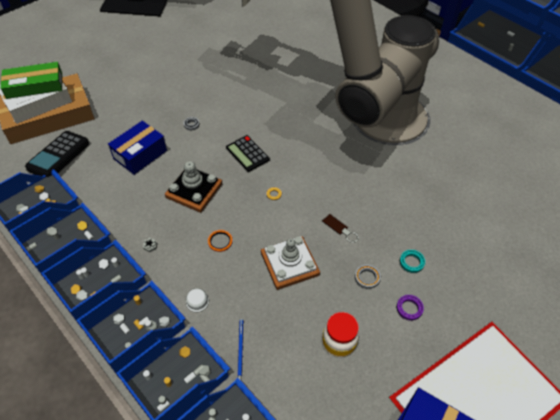

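Top view (u,v): seal is the orange ring at (302,146). The large bearing is the brass-caged ring at (166,231), with look-alikes in purple (115,237) and turquoise (147,281). The small bearing is the dark ring at (469,225), not the star nut at (344,90) or the key ring at (211,255). The washer is the yellow ring at (314,231). The silver axle is at (231,181) and the black one at (377,163). One close crop will check these choices.

Run:
```python
from h import *
p,d=cap('top'); ps,ds=cap('scene')
C=cloud('top',d)
pts={'seal':(302,146,8),'lb':(166,231,15),'sb':(469,225,14),'wash':(314,231,5),'pur':(115,237,15),'axs':(231,181,40),'axb':(377,163,40),'nut':(344,90,5)}
sc={'seal':(220,240),'lb':(368,276),'sb':(192,124),'wash':(274,193),'axs':(290,250)}
tiles=[]
for k in('seal','lb','sb','wash','axs','axb','nut','pur'):
    u,v,_=pts[k]; tiles.append(cv2.resize(p[v-24:v+24,u-24:u+24],(192,192),interpolation=cv2.INTER_CUBIC))
cv2.imwrite('pics/c1.png',np.vstack([np.hstack(tiles[:4]),np.hstack(tiles[4:])])[:,:,::-1])
# rings: difference from counter colour -> filled outer contour
def ring(img,u,v,r=22):
    c=img[v-r:v+r,u-r:u+r].astype(np.float32); c=cv2.resize(c,None,fx=4,fy=4,interpolation=cv2.INTER_CUBIC)
    bg=np.median(np.concatenate([c[:8].reshape(-1,3),c[-8:].reshape(-1,3),c[:,:8].reshape(-1,3),c[:,-8:].reshape(-1,3)]),0)
    m=(np.abs(c-bg).max(-1)>28).astype(np.uint8)
    m=cv2.morphologyEx(m,cv2.MORPH_CLOSE,np.ones((5,5)))
    cs,_=cv2.findContours(m,cv2.RETR_EXTERNAL,cv2.CHAIN_APPROX_NONE); b=max(cs,key=cv2.contourArea)
    (x,y),ax,an=cv2.fitEllipse(b); return (x+.5)/4-.5+u-r,(y+.5)/4-.5+v-r,ax[0]/4,ax[1]/4
f=cal('top')[0]
for k in('seal','lb','sb','wash','pur'):
    u,v,h=pts[k]; a=ring(p,u,v); P=ray('top',a[0],a[1],h*.6)
    m=d[v-15:v+16,u-15:u+16]; z=C[v-15:v+16,u-15:u+16,2]
    print(k,np.round(a,2),'P',P.round(1),'diam',np.round(np.array(a[2:])*(863-h)/f,1),'ztop',np.percentile(z[m>0],95).round(1), 'zmed',np.median(z).round(1))
    if k in sc:
        b=ring(ps,*sc[k]); print('   scene',np.round(b,2),ray('scene',b[0],b[1],h*.6).round(1))
# axles: points by height
for k in('axs','axb'):
    u,v,_=pts[k]; S=C[v-40:v+40,u-40:u+40].reshape(-1,3)
    for lo,hi in((8,20),(25,36),(60,110),(85,110)):
        q=S[(S[:,2]>lo)&(S[:,2]<hi)]; print(k,lo,hi,len(q),q.mean(0).round(1),((q.max(0)+q.min(0))/2).round(1),np.ptp(q,0).round(0))
```

```text
seal [301.35 146.45  26.05  26.57] P [646.    6.1   4.8] diam [58.8 60. ] ztop 9.3 zmed 1.2
   scene [219.69 240.48  22.55  25.46] [647.4   9.    4.8]
lb [166.87 230.94  27.19  27.36] P [457.1 316.6   9. ] diam [60.8 61.2] ztop 16.1 zmed 2.0
   scene [366.87 277.04  22.48  23.75] [460.8 321.    9. ]
sb [468.3  224.73  20.14  21.82] P [ 452.9 -362.9    8.4] diam [45.1 48.9] ztop 14.5 zmed 1.5
   scene [191.36 124.24  12.34  15.58] [ 456.7 -356.4    8.4]
wash [313.43 230.68  17.57  17.95] P [449.1 -14.9   3. ] diam [39.8 40.6] ztop 6.3 zmed 0.9
   scene [273.62 193.34  13.49  15.72] [450.2 -12.3   3. ]
pur [114.87 237.02  27.66  28.92] P [446.5 434.3   9. ] diam [61.9 64.7] ztop 16.1 zmed 2.2
axs 8 20 297 [557.8 156.5  17.9] [564.8 167.7  14.1] [139. 139.  12.]
axs 25 36 1049 [563.5 166.7  32.4] [565.  167.9  30.9] [117. 119.  10.]
axs 60 110 212 [561.9 165.4  81.2] [565.9 167.7  82.4] [35. 33. 43.]
axs 85 110 86 [563.9 166.6  98.6] [566.  167.1  94.6] [21. 18. 19.]
axb 8 20 275 [ 582.2 -147.6   17.5] [ 596.8 -163.7   14. ] [138. 137.  12.]
axb 25 36 882 [ 592.5 -159.4   32.5] [ 596.1 -163.7   30.5] [117. 118.  11.]
axb 60 110 353 [ 592.6 -159.1   86.3] [ 596.8 -163.8   84.4] [43. 43. 49.]
axb 85 110 182 [ 594.8 -161.5  101.8] [ 596.7 -163.5   97. ] [27. 29. 23.]
```

View pics/c1.png

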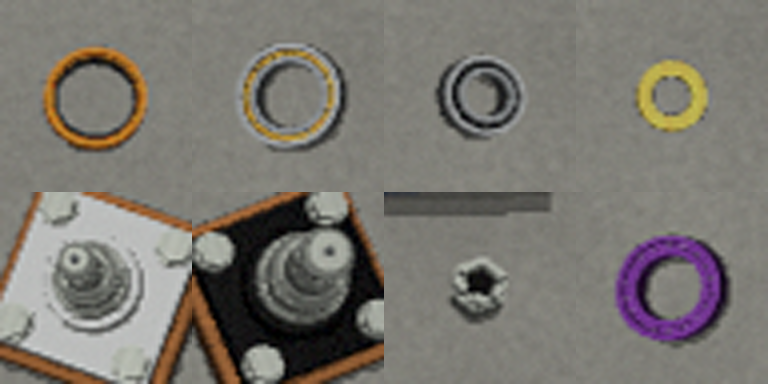

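The crop confirms the choices: orange seal, brass-caged large bearing, black-caged small bearing and yellow washer. The silver flange (231,181) is the target, and the star nut and purple ring are decoys. I'll move above the silver spindle first and grip its tip to calibrate the camera against the arm.

```bash
cat >> h.py <<'E'
def go(x,y,z,yaw=0):
    o=bot.get_obs(); R=cv2.Rodrigues(np.zeros(3))[0]; w=o['tcp_rot'][2]
    d=np.array([x,y,z])-o['tool_pos']; c,s=np.cos(w),np.sin(w)
    print('t',round(o['time'],2),'pos',o['tool_pos'].round(2),'rpy',o['tcp_rot'].round(4),'F',o['contact_force'].round(1),'w',round(o['grip_width'],2),'ff',round(o['finger_force'],1))
    print('shift cm',np.round([(d[0]*c+d[1]*s)/10,(d[0]*s-d[1]*c)/10,-d[2]/10],3),'turn',np.degrees(w-yaw).round(2))
E
python3 -c "
from h import *
go(565.5,167.5,180)"
```

```text
t 0.2 pos [ 187.27 -490.22  226.33] rpy [-3.1407e+00 -1.0000e-04  3.6480e-01] F [-0.6  0.3  0.2] w 91.86 ff 0.0
shift cm [ 58.798 -47.951   4.633] turn 20.9
```

```bash
python3 -m crank '[[[1,58.8,-47.95,4.6,20.9],[1,58.8,-47.95,4.6,20.9],[1,58.8,-47.95,4.6,20.9],[1,58.8,-47.95,4.6,20.9],[1,58.8,-47.95,4.6,20.9],[1,58.8,-47.95,4.6,20.9],[1,58.8,-47.95,4.6,20.9],[1,58.8,-47.95,4.6,20.9],[1,58.8,-47.95,4.6,20.9],[1,58.8,-47.95,4.6,20.9]]]'
python3 -c "
from h import *
go(565.5,167.5,180)"
```

```text
time: 1.2
tool_pos: [435.8, -57.5, 196.6]
tcp_rot: [3.141, -0.0, 0.0]
contact_force: [0.5, -2.1, -0.4]
grip_width: 91.9
finger_force: 0.0
t 1.2 pos [435.85 -57.51 196.6 ] rpy [ 3.1412e+00 -5.0000e-04  0.0000e+00] F [ 0.5 -2.1 -0.4] w 91.95 ff 0.0
shift cm [ 12.966 -22.501   1.66 ] turn 0.0
```

```bash
python3 -m crank '[[[1,12.97,-22.5,1.6,0],[1,12.97,-22.5,1.6,0],[1,12.97,-22.5,1.6,0],[1,12.97,-22.5,1.6,0],[1,12.97,-22.5,1.6,0],[1,12.97,-22.5,1.6,0],[1,12.97,-22.5,5,0],[1,12.97,-22.5,8,0],[1,12.97,-22.5,10.8,0],[0.35,12.97,-22.5,10.8,0]]]'
python3 -m crank '[[[0.3,0,0,0,0],[0.3,0,0,0,0],[0.3,0,0,0,0],[0.2,0,0,0,0],[0,0,0,0,0],[0,0,0,0,0],[0,0,0,0,0],[0,0,0,0,0],[0,0,0,0,0],[0,0,0,0,0]]]'
python3 -c "
from h import *
go(565.5,167.5,88)"
```

```text
time: 2.2
tool_pos: [562.0, 164.5, 84.7]
tcp_rot: [3.14, 0.008, -0.0]
contact_force: [-0.0, 0.3, 0.1]
grip_width: 87.3
finger_force: 0.0
time: 3.2
tool_pos: [564.9, 169.6, 88.6]
tcp_rot: [-3.135, -0.001, -0.0]
contact_force: [0.0, 16.4, -1.8]
grip_width: 18.6
finger_force: 30.0
t 3.2 pos [564.9  169.58  88.59] rpy [-3.1352e+00 -1.0000e-03 -3.0000e-04] F [ 0.  16.4 -1.8] w 18.58 ff 30.0
shift cm [0.06  0.207 0.059] turn -0.02
```

```bash
python3 -m crank '[[[0,0,-0.2,0,0],[0,0,-0.2,0,0],[0,0,-0.2,0,0],[0,0,-0.2,0,0],[0,0,-0.2,0,0],[0,0,-0.2,0,0],[0,0,-0.2,0,0],[0,0,-0.2,0,0],[0,0,-0.2,0,0],[0,0,-0.2,0,0]]]'
python3 -m crank '[[[0.5,0,0,0,0],[0.5,0,0,0,0],[0.5,0,0,0,-8],[0.5,0,0,0,-16],[0.5,0,0,0,-24],[0.5,0,0,0,-32],[0.5,0,0,0,-40],[0.5,0,0,0,-48],[0.5,0,0,0,-56],[0.5,0,0,0,-64]]]'
python3 -m crank '[[[0.4,0,0,0,-8],[0.3,0,0,0,-16],[0.3,0,0,0,-24],[0.2,0,0,0,-26],[0,0,0,0,-26],[0,0,0,0,-26],[0,0,0,0,-26],[0,0,0,0,-26],[0,0,0,0,-26],[0,0,0,0,-26]]]'
python3 -c "
from h import *
go(565.5,167.5,88)"
```

```text
time: 4.2
tool_pos: [564.9, 169.7, 88.6]
tcp_rot: [-3.138, -0.001, 0.0]
contact_force: [0.8, 8.6, -0.4]
grip_width: 18.2
finger_force: 30.0
time: 5.2
tool_pos: [564.9, 167.1, 88.5]
tcp_rot: [3.142, 0.001, 1.123]
contact_force: [0.4, 0.1, 0.0]
grip_width: 46.0
finger_force: 0.0
time: 6.2
tool_pos: [565.1, 167.1, 88.5]
tcp_rot: [3.141, 0.001, 1.571]
contact_force: [3.3, -3.0, -2.4]
grip_width: 18.6
finger_force: 30.0
t 6.2 pos [565.14 167.14  88.51] rpy [3.1412e+00 5.0000e-04 1.5705e+00] F [ 3.3 -3.  -2.4] w 18.55 ff 30.0
shift cm [0.036 0.036 0.051] turn 89.99
```

```bash
python3 -m crank '[[[0.6,0,0,0,0],[0.8,0,0,0,0],[1,0,0,-4,0],[1,0,0,-7,0],[1,-4,2,-7,0],[1,-8,4,-7,0],[1,-12,6,-7,0],[1,-15.9,8.1,-7,0],[1,-15.9,8.1,-3,0],[1,-15.9,8.1,1,0]]]'
python3 -c "
from h import *
go(646,8.4,2,np.pi/2)
p,d=cap('top'); cv2.imwrite('pics/s1.png',cv2.resize(p[80:230,150:400],(750,450),interpolation=cv2.INTER_CUBIC)[:,:,::-1])"
```

```text
time: 7.2
tool_pos: [647.0, 7.2, 78.6]
tcp_rot: [3.139, -0.0, 1.568]
contact_force: [0.3, -0.1, -0.6]
grip_width: 90.7
finger_force: 0.0
t 7.2 pos [646.96   7.17  78.64] rpy [ 3.1386e+00 -3.0000e-04  1.5683e+00] F [ 0.3 -0.1 -0.6] w 90.67 ff 0.0
shift cm [ 0.123 -0.097  7.664] turn -0.14
```

```bash
python3 -m crank '[[[1,0,0,4,0],[1,0,0,7.2,0],[1,0,0,7.6,0],[0.75,0,0,7.6,0],[0.5,0,0,7.6,0],[0.5,0,0,7.6,0],[0.5,0,0,7.6,0],[0.5,0,0,7.6,0],[0.5,0,0,7.6,0],[0.5,0,0,7.6,0]]]'
python3 -c "
from h import *
go(646,8.4,2,np.pi/2)"
```

```text
time: 8.25
tool_pos: [646.2, 8.5, 3.4]
tcp_rot: [3.141, 0.0, 1.571]
contact_force: [-1.6, 0.0, 5.4]
grip_width: 58.3
finger_force: 30.0
t 8.25 pos [646.23   8.5    3.36] rpy [3.1406e+00 1.0000e-04 1.5707e+00] F [-1.6  0.   5.4] w 58.28 ff 30.0
shift cm [-0.01  -0.023  0.136] turn -0.0
```

```bash
python3 -m crank '[[[0.8,0,0,0,0],[0.8,0,0,-0.1,0],[0.8,0,0,-0.1,8],[0.8,0,0,-0.1,16],[0.8,0,0,-0.1,24],[0.8,0,0,-0.1,32],[0.8,0,0,-0.1,40],[0.8,0,0,-0.1,48],[0.8,0,0,-0.1,56],[0.8,0,0,-0.1,64]]]'
python3 -m crank '[[[0.8,0,0,0,8],[0.8,0,0,0,16],[0.8,0,0,0,24],[0.8,0,0,0,26],[0.8,0,0,0,26],[0.5,0,0,0,26],[0.5,0,0,0,26],[0.5,0,0,0,26],[0.5,0,0,0,26],[0.5,0,0,0,26]]]'
python3 -m crank '[[[0.5,0,0,0,0],[0.5,0,0,0,0],[0.5,0,0,-1,0],[0.5,0,0,-3,0],[0.5,0,0,-6,0],[0.5,0,0,-9,0],[0.5,0,0,-12,0],[0.5,0,0,-12,0],[0.5,0,0,-12,0],[0.5,0,0,-12,0]]]'
python3 -c "
from h import *
go(565.2,169.7,122)"
```

```text
time: 9.25
tool_pos: [645.7, 8.4, 3.2]
tcp_rot: [-3.141, 0.001, 0.448]
contact_force: [0.1, 1.0, 0.3]
grip_width: 73.4
finger_force: 0.0
time: 10.25
tool_pos: [645.9, 8.5, 3.5]
tcp_rot: [3.142, 0.0, 0.0]
contact_force: [-1.3, -0.7, 0.8]
grip_width: 58.3
finger_force: 30.0
time: 11.25
tool_pos: [645.1, 8.6, 122.7]
tcp_rot: [-3.141, 0.002, 0.0]
contact_force: [-0.8, -0.2, -0.7]
grip_width: 58.3
finger_force: 30.0
t 11.25 pos [645.14   8.56 122.68] rpy [-3.1415e+00  2.0000e-03  0.0000e+00] F [-0.8 -0.2 -0.7] w 58.34 ff 30.0
shift cm [ -7.994 -16.114   0.068] turn 0.0
```

```bash
python3 -m crank '[[[0.5,-2,-4,0,0],[0.5,-4,-8,0,0],[0.5,-6,-12,0,0],[0.5,-8.05,-16.1,0,0],[0.5,-8.05,-16.1,0,0],[0.5,-8.05,-16.1,0,0],[0.5,-8.05,-16.1,0,0],[0.5,-8.05,-16.1,0,0],[0.5,-8.05,-16.1,0,0],[0.5,-8.05,-16.1,0,0]]]'
python3 -c "
from h import *
go(565.2,169.7,47)
p,d=cap('top'); q,_=cap('scene'); a=cv2.resize(p[140:220,190:270],(400,400),interpolation=cv2.INTER_CUBIC);b=cv2.resize(q[210:290,250:330],(400,400),interpolation=cv2.INTER_CUBIC)
cv2.imwrite('pics/s1.png',np.hstack([a,b])[:,:,::-1])"
```

```text
time: 12.25
tool_pos: [565.7, 168.6, 123.4]
tcp_rot: [3.141, 0.0, -0.001]
contact_force: [0.1, 0.0, -0.7]
grip_width: 58.3
finger_force: 30.0
t 12.25 pos [565.72 168.63 123.41] rpy [ 3.1415e+00  2.0000e-04 -1.3000e-03] F [ 0.1  0.  -0.7] w 58.25 ff 30.0
shift cm [-0.052 -0.107  7.641] turn -0.08
```

View pics/s1.png

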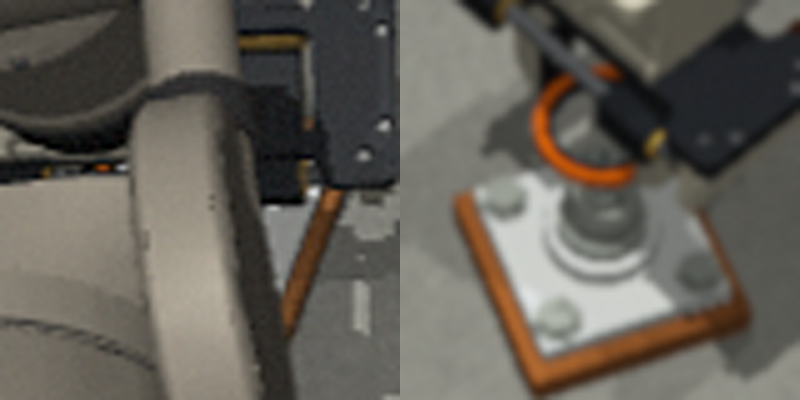

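Scene crop: the orange seal is held level just over the spindle tip, with the ring at (590,125) and the tip inside it. I'll correct by about 1 mm and lower it.

```bash
python3 -m crank '[[[0.5,-0.05,-0.1,0,0],[0.5,-0.05,-0.1,0,0],[0.5,-0.05,-0.1,0,0],[0.5,-0.05,-0.1,1,0],[0.5,-0.05,-0.1,2,0],[0.5,-0.05,-0.1,3,0],[0.5,-0.05,-0.1,4,0],[0.5,-0.05,-0.1,5,0],[0.5,-0.05,-0.1,5.5,0],[0.5,-0.05,-0.1,5.5,0]]]'
python3 -c "
from h import *
go(565.2,169.7,47)"
```

```text
time: 13.35
tool_pos: [564.4, 170.4, 67.5]
tcp_rot: [3.141, 0.002, -0.0]
contact_force: [0.7, -1.2, 0.7]
grip_width: 58.0
finger_force: 30.0
t 13.35 pos [564.36 170.39  67.45] rpy [ 3.1412e+00  1.8000e-03 -0.0000e+00] F [ 0.7 -1.2  0.7] w 58.02 ff 30.0
shift cm [0.084 0.069 2.045] turn -0.0
```

```bash
python3 -m crank '[[[0.5,0.03,0.03,0.5,0],[0.5,0.03,0.03,1,0],[0.5,0.03,0.03,1.3,0],[0.5,0.03,0.03,1.6,0],[0.5,0.03,0.03,1.8,0],[0.5,0.03,0.03,2.0,0],[0.5,0.03,0.03,2.1,0],[0.5,0.03,0.03,2.1,0],[0.5,0.03,0.03,2.1,0],[0.5,0.03,0.03,2.1,0]]]'
python3 -c "
from h import *
go(565.2,169.7,47)"
```

```text
time: 14.35
tool_pos: [565.3, 170.2, 47.7]
tcp_rot: [3.142, -0.0, -0.0]
contact_force: [-0.0, -0.2, -0.4]
grip_width: 58.0
finger_force: 30.0
t 14.35 pos [565.29 170.18  47.69] rpy [ 3.1415e+00 -3.0000e-04 -0.0000e+00] F [-0.  -0.2 -0.4] w 58.0 ff 30.0
shift cm [-0.009  0.048  0.069] turn -0.0
```

```bash
python3 -m crank '[[[0.5,0,0.03,0.05,0],[0.5,0,0.03,0.1,0],[0.5,0,0.03,0.15,0],[0.5,0,0.03,0.2,0],[0.5,0,0.03,0.2,0],[0.5,0,0.03,0.2,0],[0.5,0,0.03,0.2,0],[0.5,0,0.03,0.2,0],[0.5,0,0.03,0.2,0],[0.5,0,0.03,0.2,0]]]'
python3 -c "
from h import *
go(565.2,169.7,47)"
```

```text
time: 15.35
tool_pos: [565.4, 170.0, 47.2]
tcp_rot: [-3.141, -0.001, 0.0]
contact_force: [-3.8, -0.5, 12.5]
grip_width: 58.3
finger_force: 30.0
t 15.35 pos [565.41 170.05  47.24] rpy [-3.1414e+00 -1.2000e-03  1.0000e-04] F [-3.8 -0.5 12.5] w 58.27 ff 30.0
shift cm [-0.021  0.035  0.024] turn 0.01
```

```bash
python3 -m crank '[[[0.7,0,0,-0.15,0],[0.9,0,0,-0.15,0],[1,0,0,-0.15,0],[1,0,0,-0.15,0],[1,0,0,-0.3,0],[1,0,0,-2,0],[1,0,0,-5,0],[1,0,0,-8,0],[1,0,0,-9,0],[1,0,0,-9,0]]]'
python3 -m crank '[[[1,-3,-4,0,0],[1,-6,-8,0,0],[1,-9,-12,0,0],[1,-10.8,-14.9,0,0],[1,-10.8,-14.9,0,0],[1,-10.8,-14.9,0,0],[1,-10.8,-14.9,0,0],[1,-10.8,-14.9,3,0],[1,-10.8,-14.9,6,0],[1,-10.8,-14.9,8,0]]]'
python3 - <<'E'
from h import *
go(457,319,3)
p,d=cap('top'); q,_=cap('scene'); a=cv2.resize(p[140:220,190:270],(400,400),interpolation=cv2.INTER_CUBIC);b=cv2.resize(q[210:290,250:330],(400,400),interpolation=cv2.INTER_CUBIC)
cv2.imwrite('pics/s2.png',np.hstack([a,b])[:,:,::-1])
E
```

```text
time: 16.35
tool_pos: [566.0, 170.0, 137.0]
tcp_rot: [-3.141, -0.003, 0.0]
contact_force: [0.0, -0.2, -0.9]
grip_width: 91.7
finger_force: 0.0
time: 17.35
tool_pos: [457.3, 317.0, 53.3]
tcp_rot: [3.14, 0.002, -0.002]
contact_force: [-1.1, -0.1, -0.4]
grip_width: 91.7
finger_force: 0.0
t 17.35 pos [457.26 317.    53.31] rpy [ 3.1402e+00  2.1000e-03 -2.3000e-03] F [-1.1 -0.1 -0.4] w 91.73 ff 0.0
shift cm [-0.027 -0.2    5.031] turn -0.13
```

View pics/s2.png

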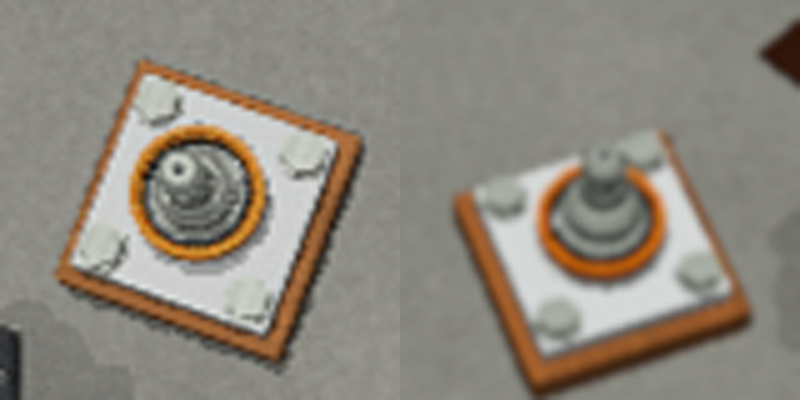

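The seal is seated concentrically on the collar in both views (crop positions (198,192) and (600,220)). Next is the large bearing.

```bash
python3 -m crank '[[[1,0,0,2.5,0],[1,0,0,4.6,0],[1,0,0,5,0],[0.75,0,0,5,0],[0.5,0,0,5,0],[0.5,0,0,5,0],[0.5,0,0,5,0],[0.5,0,0,5,0],[0.5,0,0,5,0],[0.5,0,0,5,0]]]'
python3 -c "
from h import *
go(457,319,3)"
```

```text
time: 18.45
tool_pos: [457.6, 319.1, 6.3]
tcp_rot: [-3.141, -0.001, 0.0]
contact_force: [-0.9, -0.8, 5.7]
grip_width: 58.3
finger_force: 30.0
t 18.45 pos [457.6  319.06   6.27] rpy [-3.1412e+00 -1.1000e-03  2.0000e-04] F [-0.9 -0.8  5.7] w 58.29 ff 30.0
shift cm [-0.06   0.006  0.327] turn 0.01
```

```bash
python3 -m crank '[[[0.8,0,0,0,0],[0.8,0,0,0,0],[0.8,0,0,0,-8],[0.8,0,0,0,-16],[0.8,0,0,0,-24],[0.8,0,0,0,-32],[0.8,0,0,0,-40],[0.8,0,0,0,-48],[0.8,0,0,0,-56],[0.8,0,0,0,-64]]]'
python3 -m crank '[[[0.8,0,0,0,-8],[0.8,0,0,0,-16],[0.8,0,0,0,-24],[0.8,0,0,0,-26],[0.8,0,0,0,-26],[0.8,0,0,0,-26],[0.8,0,0,0,-26],[0.8,0,0,0,-26],[0.8,0,0,0,-26],[0.8,0,0,0,-26]]]'
python3 -c "
from h import *
go(457,319,3)
p,d=cap('top'); q,_=cap('scene'); a=cv2.resize(p[190:270,126:206],(400,400),interpolation=cv2.INTER_CUBIC);b=cv2.resize(q[236:316,327:407],(400,400),interpolation=cv2.INTER_CUBIC)
cv2.imwrite('pics/s3.png',np.hstack([a,b])[:,:,::-1])"
```

```text
time: 19.45
tool_pos: [456.9, 318.8, 5.2]
tcp_rot: [-3.141, 0.001, 1.123]
contact_force: [0.9, -0.4, 0.2]
grip_width: 73.4
finger_force: 0.0
time: 20.45
tool_pos: [457.2, 318.9, 5.6]
tcp_rot: [3.142, 0.0, 1.571]
contact_force: [-0.1, 0.2, -0.1]
grip_width: 73.6
finger_force: 0.0
t 20.45 pos [457.23 318.87   5.55] rpy [3.1415e+00 1.0000e-04 1.5706e+00] F [-0.1  0.2 -0.1] w 73.55 ff 0.0
shift cm [ 0.013 -0.023  0.255] turn 89.99
```

View pics/s3.png

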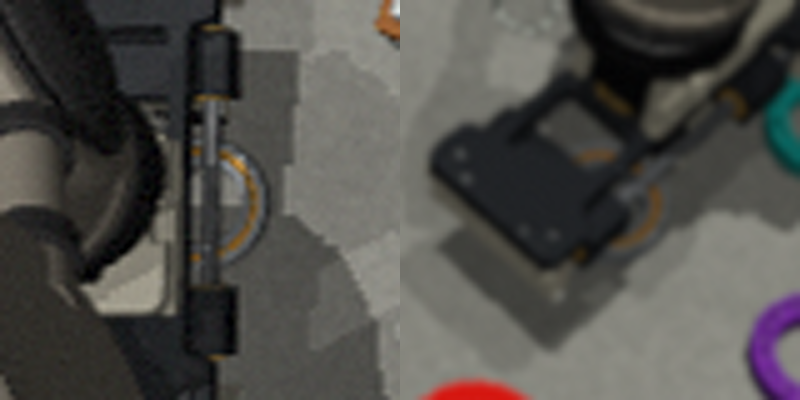

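The gripper straddles the bearing on its centre line, with the cage arc visible at (230,200) in the left half. I'll close and lift.

```bash
python3 -m crank '[[[0.5,0,0,0.1,0],[0.5,0,0,0.1,0],[0.5,0,0,0.1,0],[0.5,0,0,0.1,0],[0.5,0,0,0.1,0],[0.5,0,0,0.1,0],[0.5,0,0,0.1,0],[0.5,0,0,0.1,0],[0.5,0,0,0.1,0],[0.5,0,0,0.1,0]]]'
python3 -m crank '[[[0.5,0,0,-0.5,0],[0.5,0,0,-1,0],[0.5,0,0,-3,0],[0.5,0,0,-6,0],[0.5,0,0,-9,0],[0.5,0,0,-12.5,0],[0.5,0,0,-12.5,0],[0.5,0,0,-12.5,0],[0.5,0,0,-12.5,0],[0.5,0,0,-12.5,0]]]'
python3 -c "
from h import *
go(565.2,169.7,59,np.pi/2)"
```

```text
time: 21.55
tool_pos: [457.1, 318.9, 4.5]
tcp_rot: [-3.141, 0.0, 1.571]
contact_force: [0.4, -0.2, -2.1]
grip_width: 57.4
finger_force: 30.0
time: 22.55
tool_pos: [456.5, 318.5, 128.2]
tcp_rot: [-3.139, 0.001, 1.571]
contact_force: [0.4, 0.9, -2.5]
grip_width: 57.2
finger_force: 30.0
t 22.55 pos [456.45 318.47 128.21] rpy [-3.1392e+00  1.3000e-03  1.5708e+00] F [ 0.4  0.9 -2.5] w 57.25 ff 30.0
shift cm [-14.877  10.875   6.921] turn -0.0
```

```bash
python3 -m crank '[[[0.5,-4,3,0,0],[0.5,-8,6,0,0],[0.5,-12,9,0,0],[0.5,-14.9,10.8,0,0],[0.5,-14.9,10.8,0,0],[0.5,-14.9,10.8,0,0],[0.5,-14.9,10.8,0,0],[0.5,-14.9,10.8,0,0],[0.5,-14.9,10.8,0,0],[0.5,-14.9,10.8,0,0]]]'
python3 -c "
from h import *
go(565.2,169.7,57.5,np.pi/2)
q,_=cap('scene');go(565.2,169.7,57.5,np.pi/2)
q,_=cap('scene');go(565.2,169.7,57.5,np.pi/2)"
```

```text
time: 23.55
tool_pos: [564.9, 170.6, 129.7]
tcp_rot: [3.141, 0.0, 1.572]
contact_force: [-0.0, 0.3, -1.9]
grip_width: 57.0
finger_force: 30.0
t 23.55 pos [564.88 170.63 129.66] rpy [3.1415e+00 1.0000e-04 1.5720e+00] F [-0.   0.3 -1.9] w 56.97 ff 30.0
shift cm [-0.093  0.032  7.216] turn 0.07
t 23.6 pos [564.95 170.52 129.68] rpy [3.1414 0.     1.5719] F [-0.4 -0.2 -2.3] w 56.98 ff 30.0
shift cm [-0.082  0.025  7.218] turn 0.06
t 23.65 pos [565.04 170.34 129.65] rpy [3.1414e+00 1.0000e-04 1.5716e+00] F [-0.2 -0.1 -0.9] w 57.4 ff 30.0
shift cm [-0.064  0.016  7.215] turn 0.05
```

```bash
python3 -m crank '[[[0.5,0,0,0,0],[0.5,0,0,1,0],[0.5,0,0,2,0],[0.5,0,0,3,0],[0.5,0,0,4,0],[0.5,0,0,5,0],[0.5,0,0,5,0],[0.5,0,0,5,0],[0.5,0,0,5,0],[0.5,0,0,5,0]]]'
python3 -c "
from h import *
go(565.2,169.7,57.5,np.pi/2)"
```

```text
time: 24.65
tool_pos: [565.6, 170.0, 80.1]
tcp_rot: [3.14, -0.0, 1.571]
contact_force: [0.0, -0.0, -2.2]
grip_width: 57.5
finger_force: 30.0
t 24.65 pos [565.56 169.96  80.11] rpy [ 3.1405e+00 -1.0000e-04  1.5708e+00] F [ 0.  -0.  -2.2] w 57.46 ff 30.0
shift cm [-0.026 -0.036  2.261] turn 0.0
```

```bash
python3 -m crank '[[[0.5,-0.02,-0.03,0.3,0],[0.5,-0.02,-0.03,0.6,0],[0.5,-0.02,-0.03,0.9,0],[0.5,-0.02,-0.03,1.2,0],[0.5,-0.02,-0.03,1.5,0],[0.5,-0.02,-0.03,1.8,0],[0.5,-0.02,-0.03,2.0,0],[0.5,-0.02,-0.03,2.15,0],[0.5,-0.02,-0.03,2.25,0],[0.5,-0.02,-0.03,2.25,0]]]'
python3 -c "
from h import *
go(565.2,169.7,57.5,np.pi/2)"
```

```text
time: 25.65
tool_pos: [564.9, 169.7, 57.4]
tcp_rot: [3.141, 0.0, 1.571]
contact_force: [-1.1, -0.6, 0.8]
grip_width: 57.3
finger_force: 30.0
t 25.65 pos [564.89 169.7   57.39] rpy [3.1415e+00 1.0000e-04 1.5709e+00] F [-1.1 -0.6  0.8] w 57.27 ff 30.0
shift cm [ 0.     0.031 -0.011] turn 0.0
```

```bash
python3 -m crank '[[[0.5,0,0,0.05,0],[0.5,0,0,0.1,0],[0.5,0,0,0.15,0],[0.5,0,0,0.15,0],[0.5,0,0,0.15,0],[0.5,0,0,0.15,0],[0.5,0,0,0.15,0],[0.5,0,0,0.15,0],[0.5,0,0,0.15,0],[0.5,0,0,0.15,0]]]'
python3 -c "
from h import *
go(565.2,169.7,57.5,np.pi/2)"
```

```text
time: 26.65
tool_pos: [564.9, 169.7, 57.2]
tcp_rot: [3.141, 0.0, 1.571]
contact_force: [-4.9, -2.0, 11.2]
grip_width: 57.3
finger_force: 30.0
t 26.65 pos [564.92 169.72  57.17] rpy [3.1407 0.     1.571 ] F [-4.9 -2.  11.2] w 57.34 ff 30.0
shift cm [-0.002  0.028 -0.033] turn 0.01
```

```bash
python3 -m crank '[[[0.7,0,0,-0.15,0],[0.9,0,0,-0.15,0],[1,0,0,-0.15,0],[1,0,0,-0.15,0],[1,0,0,-0.4,0],[1,0,0,-2,0],[1,0,0,-5,0],[1,0,0,-8,0],[1,0,0,-8,0],[1,0,0,-8,0]]]'
python3 -m crank '[[[1,-4,-0.85,-1,0],[1,-8,-1.7,-1,0],[1,-12.5,-2.6,-1,0],[1,-17,-3.6,-1,0],[1,-21.5,-4.5,-1,0],[1,-26,-5.5,-1,0],[1,-30.5,-6.4,-1,0],[1,-35,-7.4,-1,0],[1,-39.5,-8.3,-1,0],[1,-44,-9.3,-1,0]]]'
python3 - <<'E'
from h import *
go(453,-361,4,np.pi/2)
p,d=cap('top'); q,_=cap('scene'); a=cv2.resize(p[140:220,190:270],(400,400),interpolation=cv2.INTER_CUBIC);b=cv2.resize(q[210:290,250:330],(400,400),interpolation=cv2.INTER_CUBIC)
cv2.imwrite('pics/s4.png',np.hstack([a,b])[:,:,::-1])
E
```

```text
time: 27.65
tool_pos: [565.1, 169.7, 136.0]
tcp_rot: [3.14, -0.0, 1.571]
contact_force: [0.4, -0.4, -0.7]
grip_width: 91.9
finger_force: 0.0
time: 28.65
tool_pos: [470.6, -271.6, 144.1]
tcp_rot: [-3.14, -0.002, 1.571]
contact_force: [1.6, -0.4, -1.6]
grip_width: 92.2
finger_force: 0.0
t 28.65 pos [ 470.6  -271.59  144.13] rpy [-3.1396e+00 -1.6000e-03  1.5707e+00] F [ 1.6 -0.4 -1.6] w 92.2 ff 0.0
shift cm [-8.941 -1.76  14.013] turn -0.01
```

View pics/s4.png

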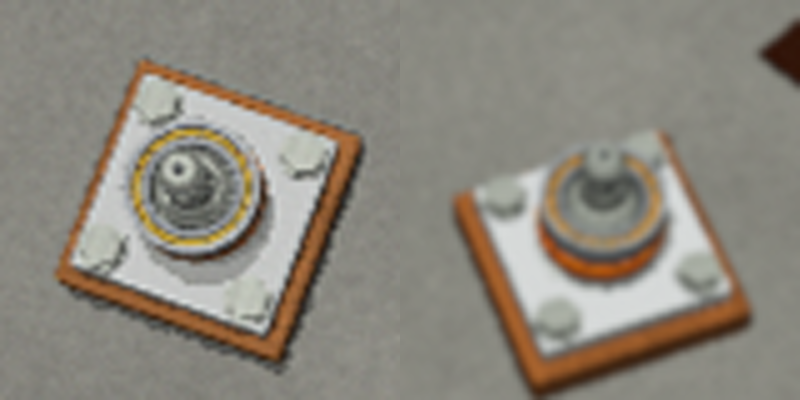

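The large bearing is seated with the seal under it, concentric at (198,190) and (602,205) in the crops. On to the small bearing.

```bash
python3 -m crank '[[[1,-4.5,-0.9,0,0],[1,-9.05,-1.86,0,0],[1,-9.05,-1.86,0,0],[1,-9.05,-1.86,4,0],[1,-9.05,-1.86,8,0],[1,-9.05,-1.86,11,0],[1,-9.05,-1.86,13,0],[1,-9.05,-1.86,14,0],[1,-9.05,-1.86,14,0],[1,-9.05,-1.86,14,0]]]'
python3 -m crank '[[[0.6,0,0,0,0],[0.4,0,0,0,0],[0.4,0,0,0,0],[0.4,0,0,0,0],[0.4,0,0,0,0],[0.4,0,0,0,0],[0.4,0,0,0,0],[0.4,0,0,0,0],[0.4,0,0,0,0],[0.4,0,0,0,0]]]'
python3 -c "
from h import *
go(453,-361,4,np.pi/2)"
```

```text
time: 29.75
tool_pos: [453.8, -360.6, 6.1]
tcp_rot: [3.141, 0.0, 1.571]
contact_force: [0.5, 0.5, 0.1]
grip_width: 92.0
finger_force: 0.0
time: 30.75
tool_pos: [453.3, -360.8, 5.6]
tcp_rot: [3.142, 0.0, 1.571]
contact_force: [0.9, 0.3, -0.2]
grip_width: 43.7
finger_force: 30.0
t 30.75 pos [ 453.32 -360.83    5.62] rpy [3.1416e+00 1.0000e-04 1.5708e+00] F [ 0.9  0.3 -0.2] w 43.7 ff 30.0
shift cm [-0.017 -0.032  0.162] turn 0.0
```

```bash
python3 -m crank '[[[0.65,0,0,0,0],[0.65,0,0,0.1,0],[0.65,0,0,0.1,8],[0.65,0,0,0.1,16],[0.65,0,0,0.1,24],[0.65,0,0,0.1,32],[0.65,0,0,0.1,40],[0.65,0,0,0.1,48],[0.65,0,0,0.1,56],[0.65,0,0,0.1,64]]]'
python3 -m crank '[[[0.65,0,0,0,8],[0.65,0,0,0,16],[0.65,0,0,0,24],[0.65,0,0,0,26],[0.65,0,0,0,26],[0.4,0,0,0,26],[0.4,0,0,0,26],[0.4,0,0,0,26],[0.4,0,0,0,26],[0.4,0,0,0,26]]]'
python3 -c "
from h import *
go(453,-361,4)"
python3 -m crank '[[[0.4,0,0,0,0],[0.4,0,0,-1,0],[0.4,0,0,-3,0],[0.4,0,0,-6,0],[0.4,0,0,-10,0],[0.4,0,0,-14,0],[0.4,0,0,-14,0],[0.4,0,0,-14,0],[0.4,0,0,-14,0],[0.4,0,0,-14,0]]]'
python3 -c "
from h import *
go(565.2,169.7,74.5)"
```

```text
time: 31.75
tool_pos: [453.3, -360.7, 4.4]
tcp_rot: [-3.141, 0.0, 0.448]
contact_force: [0.6, -0.4, -0.2]
grip_width: 59.8
finger_force: 0.0
time: 32.75
tool_pos: [453.3, -360.8, 4.6]
tcp_rot: [3.141, -0.0, 0.0]
contact_force: [-0.3, -0.2, -0.1]
grip_width: 43.2
finger_force: 30.0
t 32.75 pos [ 453.32 -360.84    4.56] rpy [ 3.1415e+00 -0.0000e+00  2.0000e-04] F [-0.3 -0.2 -0.1] w 43.16 ff 30.0
shift cm [-0.032  0.016  0.056] turn 0.01
time: 33.75
tool_pos: [452.6, -360.1, 143.1]
tcp_rot: [-3.139, 0.002, 0.0]
contact_force: [0.2, -0.4, -1.2]
grip_width: 43.2
finger_force: 30.0
t 33.75 pos [ 452.61 -360.1   143.06] rpy [-3.1393e+00  2.2000e-03  0.0000e+00] F [ 0.2 -0.4 -1.2] w 43.24 ff 30.0
shift cm [ 11.259 -52.98    6.856] turn 0.0
```

```bash
python3 -m crank '[[[0.4,0.8,-4,0,0],[0.4,1.7,-8,0,0],[0.4,2.6,-12.5,0,0],[0.4,3.6,-17,0,0],[0.4,4.5,-21.5,0,0],[0.4,5.5,-26,0,0],[0.4,6.4,-30.5,0,0],[0.4,7.4,-35,0,0],[0.4,8.3,-39.5,0,0],[0.4,9.2,-43.5,0,0]]]'
python3 -m crank '[[[0.4,1,-4.5,0,0],[0.4,2,-8,0,0],[0.4,2,-9.55,0,0],[0.4,2,-9.55,0,0],[0.4,2,-9.55,0,0],[0.4,2,-9.55,0,0],[0.4,2,-9.55,0.5,0],[0.4,2,-9.55,1,0],[0.4,2,-9.55,1,0],[0.4,2,-9.55,1,0]]]'
python3 -c "
from h import *
go(565.2,169.7,74.5)"
```

```text
time: 34.75
tool_pos: [544.8, 76.4, 143.4]
tcp_rot: [-3.142, 0.002, 0.001]
contact_force: [1.1, 0.8, -1.2]
grip_width: 43.3
finger_force: 30.0
time: 35.75
tool_pos: [565.2, 169.3, 134.3]
tcp_rot: [3.141, 0.0, -0.0]
contact_force: [-0.2, -0.3, -1.0]
grip_width: 43.2
finger_force: 30.0
t 35.75 pos [565.23 169.33 134.33] rpy [ 3.1414e+00  4.0000e-04 -4.0000e-04] F [-0.2 -0.3 -1. ] w 43.21 ff 30.0
shift cm [-3.000e-03 -3.700e-02  5.983e+00] turn -0.03
```

```bash
python3 -m crank '[[[0.4,0,-0.02,0.5,0],[0.4,0,-0.02,1.3,0],[0.4,0,-0.02,2,0],[0.4,0,-0.02,2.6,0],[0.4,0,-0.02,3.2,0],[0.4,0,-0.02,3.7,0],[0.4,0,-0.02,4.2,0],[0.4,0,-0.02,4.2,0],[0.4,0,-0.02,4.2,0],[0.4,0,-0.02,4.2,0]]]'
python3 -c "
from h import *
go(565.2,169.7,74.5)"
```

```text
time: 36.75
tool_pos: [565.6, 169.9, 92.9]
tcp_rot: [-3.142, -0.001, 0.0]
contact_force: [-0.5, 0.1, -0.9]
grip_width: 43.1
finger_force: 30.0
t 36.75 pos [565.56 169.91  92.88] rpy [-3.1416e+00 -7.0000e-04  0.0000e+00] F [-0.5  0.1 -0.9] w 43.06 ff 30.0
shift cm [-0.036  0.021  1.838] turn 0.0
```

```bash
python3 -m crank '[[[0.4,-0.03,0.02,0.2,0],[0.4,-0.03,0.02,0.4,0],[0.4,-0.03,0.02,0.6,0],[0.4,-0.03,0.02,0.8,0],[0.4,-0.03,0.02,1.0,0],[0.4,-0.03,0.02,1.2,0],[0.4,-0.03,0.02,1.4,0],[0.4,-0.03,0.02,1.6,0],[0.4,-0.03,0.02,1.8,0],[0.4,-0.03,0.02,1.8,0]]]'
python3 -c "
from h import *
go(565.2,169.7,74.5)"
```

```text
time: 37.75
tool_pos: [565.0, 169.7, 74.5]
tcp_rot: [3.141, -0.0, 0.0]
contact_force: [-0.4, -0.1, -1.1]
grip_width: 43.4
finger_force: 30.0
t 37.75 pos [565.02 169.69  74.55] rpy [ 3.1415e+00 -1.0000e-04  1.0000e-04] F [-0.4 -0.1 -1.1] w 43.43 ff 30.0
shift cm [ 0.018 -0.001  0.005] turn 0.0
```

```bash
python3 -m crank '[[[0.4,0.01,0,0.05,0],[0.4,0.01,0,0.1,0],[0.4,0.01,0,0.15,0],[0.4,0.01,0,0.2,0],[0.4,0.01,0,0.2,0],[0.4,0.01,0,0.2,0],[0.4,0.01,0,0.2,0],[0.4,0.01,0,0.2,0],[0.4,0.01,0,0.2,0],[0.4,0.01,0,0.2,0]]]'
python3 -c "
from h import *
go(565.2,169.7,74.5)"
```

```text
time: 38.75
tool_pos: [565.2, 169.7, 74.4]
tcp_rot: [3.142, -0.001, 0.0]
contact_force: [-5.4, 0.1, 13.3]
grip_width: 43.2
finger_force: 30.0
t 38.75 pos [565.19 169.69  74.37] rpy [ 3.1416e+00 -1.1000e-03  2.0000e-04] F [-5.4  0.1 13.3] w 43.17 ff 30.0
shift cm [ 0.001 -0.001 -0.013] turn 0.01
```

```bash
python3 -m crank '[[[0.6,0,0,-0.2,0],[0.8,0,0,-0.2,0],[1,0,0,-0.2,0],[1,0,0,-0.2,0],[1,0,0,-0.4,0],[1,0,0,-2,0],[1,0,0,-5,0],[1,0,0,-6.5,0],[1,0,0,-6.5,0],[1,0,0,-6.5,0]]]'
python3 -m crank '[[[1,-2.5,4,0,0],[1,-5,8,0,0],[1,-7.5,12,0,0],[1,-10,16,0,0],[1,-11.6,18.2,0,0],[1,-11.6,18.2,2,0],[1,-11.6,18.2,6,0],[1,-11.6,18.2,10,0],[1,-11.6,18.2,10,0],[1,-11.6,18.2,10,0]]]'
python3 - <<'E'
from h import *
go(449,-12.6,1.5)
p,d=cap('top'); q,_=cap('scene'); a=cv2.resize(p[140:220,190:270],(400,400),interpolation=cv2.INTER_CUBIC);b=cv2.resize(q[210:290,250:330],(400,400),interpolation=cv2.INTER_CUBIC)
cv2.imwrite('pics/s5.png',np.hstack([a,b])[:,:,::-1])
E
```

```text
time: 39.75
tool_pos: [564.9, 169.7, 137.1]
tcp_rot: [3.141, 0.0, -0.0]
contact_force: [0.4, 1.0, -0.5]
grip_width: 91.7
finger_force: 0.0
time: 40.75
tool_pos: [448.3, -12.2, 37.1]
tcp_rot: [-3.141, 0.003, -0.0]
contact_force: [-0.2, -0.2, 0.8]
grip_width: 91.8
finger_force: 0.0
t 40.75 pos [448.34 -12.15  37.11] rpy [-3.141e+00  3.000e-03 -0.000e+00] F [-0.2 -0.2  0.8] w 91.77 ff 0.0
shift cm [0.066 0.045 3.561] turn -0.0
```

View pics/s5.png

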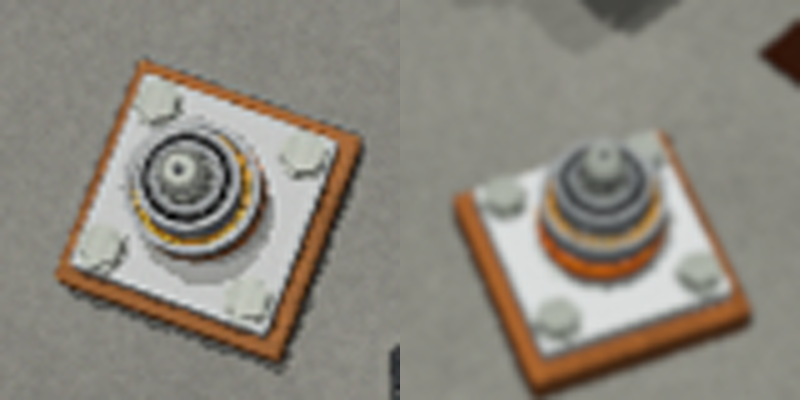

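The small bearing is seated at (188,180) and (602,190), concentric with the spindle. The washer is last.

```bash
python3 -m crank '[[[1,0,0.03,1.5,0],[1,0,0.03,3,0],[1,0,0.03,3.5,0],[0.6,0,0.03,3.5,0],[0.35,0,0.03,3.5,0],[0.35,0,0.03,3.5,0],[0.35,0,0.03,3.5,0],[0.35,0,0.03,3.5,0],[0.35,0,0.03,3.5,0],[0.35,0,0.03,3.5,0]]]'
python3 -c "
from h import *
go(449,-12.6,1.5)"
```

```text
time: 41.85
tool_pos: [449.1, -12.6, 2.6]
tcp_rot: [3.141, -0.0, 0.0]
contact_force: [-0.2, -0.1, 0.6]
grip_width: 40.2
finger_force: 0.2
t 41.85 pos [449.12 -12.64   2.61] rpy [ 3.1415 -0.      0.    ] F [-0.2 -0.1  0.6] w 40.16 ff 0.2
shift cm [-0.012 -0.004  0.111] turn 0.0
```

```bash
python3 -m crank '[[[0.35,0,0,0,0],[0.35,0,0,0,0],[0.35,0,0,0,0],[0.6,0,0,0,0],[0.6,0,0,0.08,0],[0.6,0,0,0.08,-8],[0.6,0,0,0.08,-16],[0.6,0,0,0.08,-24],[0.6,0,0,0.08,-32],[0.6,0,0,0.08,-40]]]'
python3 -m crank '[[[0.6,0,0,0,-8],[0.6,0,0,0,-16],[0.6,0,0,0,-24],[0.6,0,0,0,-32],[0.6,0,0,0,-40],[0.6,0,0,0,-48],[0.6,0,0,0,-50],[0.6,0,0,0,-50],[0.35,0,0,0,-50],[0.35,0,0,0,-50]]]'
python3 -m crank '[[[0.35,0,0,0,0],[0.35,0,0,0,0],[0.35,0,0,0,0],[0.35,0,0,0,0],[0.35,0,0,0,0],[0.35,0,0,0,0],[0.35,0,0,0,0],[0.35,0,0,0,0],[0.35,0,0,0,0],[0.35,0,0,0,0]]]'
python3 -c "
from h import *
go(449,-12.6,1.5,np.pi/2)"
```

```text
time: 42.85
tool_pos: [449.1, -12.6, 1.7]
tcp_rot: [-3.142, 0.0, 0.704]
contact_force: [0.7, -0.3, -0.1]
grip_width: 55.2
finger_force: 0.0
time: 43.85
tool_pos: [449.1, -12.6, 1.7]
tcp_rot: [-3.142, 0.0, 1.57]
contact_force: [-0.4, 0.7, -0.1]
grip_width: 43.4
finger_force: 0.0
time: 44.85
tool_pos: [449.1, -12.6, 1.8]
tcp_rot: [3.142, 0.0, 1.571]
contact_force: [-0.0, -0.4, -0.8]
grip_width: 37.7
finger_force: 30.0
t 44.85 pos [449.11 -12.63   1.77] rpy [3.1416e+00 1.0000e-04 1.5708e+00] F [-0.  -0.4 -0.8] w 37.71 ff 30.0
shift cm [ 0.003 -0.011  0.027] turn 0.0
```

```bash
python3 -m crank '[[[0.35,0,0,-0.3,0],[0.35,0,0,-1,0],[0.35,0,0,-3,0],[0.35,0,0,-6,0],[0.35,0,0,-9,0],[0.35,0,0,-12.5,0],[0.35,0,0,-12.5,0],[0.35,0,0,-12.5,0],[0.35,0,0,-12.5,0],[0.35,0,0,-12.5,0]]]'
python3 -m crank '[[[0.35,4,2.5,0,0],[0.35,8,5,0,0],[0.35,12,7.5,0,0],[0.35,16,10,0,0],[0.35,18.23,11.6,0,0],[0.35,18.23,11.6,0,0],[0.35,18.23,11.6,0,0],[0.35,18.23,11.6,0,0],[0.35,18.23,11.6,0,0],[0.35,18.23,11.6,0,0]]]'
python3 - <<'E'
from h import *
go(565.2,169.7,86,np.pi/2)
q,_=cap('scene'); b=cv2.resize(q[190:290,240:340],(500,500),interpolation=cv2.INTER_CUBIC)
cv2.imwrite('pics/s6.png',b[:,:,::-1])
E
```

```text
time: 45.85
tool_pos: [448.3, -12.5, 125.7]
tcp_rot: [-3.139, -0.0, 1.571]
contact_force: [0.2, 1.2, -0.4]
grip_width: 37.5
finger_force: 30.0
time: 46.85
tool_pos: [564.9, 168.8, 126.9]
tcp_rot: [-3.142, 0.0, 1.57]
contact_force: [-0.1, -0.1, -1.2]
grip_width: 37.7
finger_force: 30.0
t 46.85 pos [564.9  168.8  126.94] rpy [-3.1415e+00  2.0000e-04  1.5696e+00] F [-0.1 -0.1 -1.2] w 37.7 ff 30.0
shift cm [0.09  0.03  4.094] turn -0.07
```

View pics/s6.png

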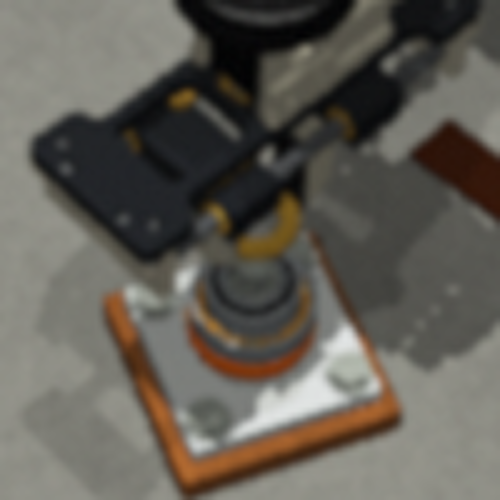

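The washer is held level between the pads at (270,235), above the spindle. I'll lower to just over the tip and check alignment.

```bash
python3 -m crank '[[[0.35,0,0,1,0],[0.35,0,0,1.8,0],[0.35,0,0,1.8,0],[0.35,0,0,1.8,0],[0.35,0,0,1.8,0],[0.35,0,0,1.8,0],[0.35,0,0,1.8,0],[0.35,0,0,1.8,0],[0.35,0,0,1.8,0],[0.35,0,0,1.8,0]]]'
python3 -c "
from h import *
go(565.2,169.7,86,np.pi/2)"
```

```text
time: 47.9
tool_pos: [565.1, 169.7, 108.8]
tcp_rot: [3.141, 0.0, 1.571]
contact_force: [-0.5, -0.1, -0.2]
grip_width: 37.7
finger_force: 30.0
t 47.9 pos [565.14 169.67 108.83] rpy [3.1414e+00 1.0000e-04 1.5708e+00] F [-0.5 -0.1 -0.2] w 37.68 ff 30.0
shift cm [0.003 0.006 2.283] turn 0.0
```

```bash
python3 -m crank '[[[0.35,0,0,0.3,0],[0.35,0,0,0.6,0],[0.35,0,0,0.8,0],[0.35,0,0,1,0],[0.35,0,0,1.2,0],[0.35,0,0,1.4,0],[0.35,0,0,1.6,0],[0.35,0,0,1.8,0],[0.35,0,0,2,0],[0.35,0,0,2.1,0]]]'
python3 -m crank '[[[0.35,0,0,0,0],[0.35,0,0,0.05,0],[0.35,0,0,0.1,0],[0.35,0,0,0.15,0],[0.35,0,0,0.2,0],[0.35,0,0,0.25,0],[0.35,0,0,0.3,0],[0.35,0,0,0.3,0],[0.35,0,0,0.3,0],[0.35,0,0,0.3,0]]]'
python3 -c "
from h import *
go(565.2,169.7,86,np.pi/2)"
```

```text
time: 48.9
tool_pos: [565.0, 169.7, 87.5]
tcp_rot: [-3.141, 0.0, 1.571]
contact_force: [0.6, -0.5, -0.5]
grip_width: 37.7
finger_force: 30.0
time: 49.9
tool_pos: [565.2, 169.7, 85.6]
tcp_rot: [3.141, -0.0, 1.571]
contact_force: [-2.5, -0.4, 6.1]
grip_width: 37.5
finger_force: 30.0
t 49.9 pos [565.19 169.73  85.6 ] rpy [ 3.1409 -0.      1.5709] F [-2.5 -0.4  6.1] w 37.53 ff 30.0
shift cm [-0.003  0.001 -0.04 ] turn 0.01
```

Seated: the tip is at 85.6 mm with 6 N of contact. I'll release and rise clear.

```bash
python3 -m crank '[[[0.5,0,0,-0.1,0],[0.7,0,0,-0.1,0],[0.9,0,0,-0.1,0],[1,0,0,-0.1,0],[1,0,0,-0.3,0],[1,0,0,-2,0],[1,0,0,-5,0],[1,0,0,-8,0],[1,0,0,-10,0],[1,0,0,-10,0]]]'
python3 -m crank '[[[1,-3,-3,0,0],[1,-6,-6,0,0],[1,-10,-9,0,0],[1,-14,-10,0,0],[1,-18,-11,0,0],[1,-20,-12,0,0],[1,-20,-12,0,0],[1,-20,-12,0,0],[1,-20,-12,0,0],[1,-20,-12,0,0]]]'
python3 - <<'E'
from h import *
p,d=cap('top'); q,_=cap('scene'); a=cv2.resize(p[140:220,190:270],(400,400),interpolation=cv2.INTER_CUBIC);b=cv2.resize(q[210:290,250:330],(400,400),interpolation=cv2.INTER_CUBIC)
cv2.imwrite('pics/s7.png',np.hstack([a,b])[:,:,::-1])
m=cv2.inRange(cv2.cvtColor(p,cv2.COLOR_RGB2HSV),(20,110,90),(35,255,255)); C=cloud('top',d)
m[:140]=0;m[220:]=0;m[:,:190]=0;m[:,270:]=0; z=C[m>0]; z=z[z[:,2]>75]; print(len(z),np.median(z,0),z.min(0),z.max(0))
E
```

```text
time: 50.9
tool_pos: [566.8, 170.0, 188.1]
tcp_rot: [3.135, -0.001, 1.571]
contact_force: [0.2, 0.4, -0.6]
grip_width: 91.5
finger_force: 0.0
time: 51.9
tool_pos: [445.4, -29.4, 184.5]
tcp_rot: [-3.141, -0.0, 1.572]
contact_force: [0.6, 0.6, 0.9]
grip_width: 91.8
finger_force: 0.0
181 [562.22558431 167.12910259  89.43769322] [395.83988713  48.39996668  81.12670068] [584.22388001 187.37354693 863.60176251]
```

View pics/s7.png

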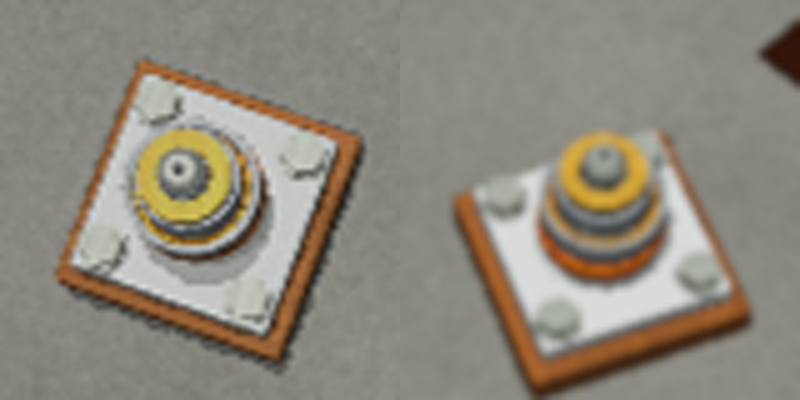

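The washer lies flat on the small bearing at (182,173) and (603,170). Its top measures 89.4 mm, against 89 expected. All four parts are home and the arm is clear, so I'm handing in.

```bash
python3 -c "
from plant import bot
print(bot.close_job())"
```

```text
the job is handed in; nothing more can be done
None
```

I fitted the seal, large bearing, small bearing and washer in that order on the silver axle, each lowered home in the grip and released, and handed the job in after about 52 of the 125 s; the closing pictures show all four seated, but no verdict came back.

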